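# Put the carving gouges back in their tray

## Task

Put the four palm gouges (pale handles, broad flat blades) away in the shallow tray, each lying flat in the lane whose floor has the colour of its handle's butt, lengthwise and between the ribs, pointing either way. Lay each one down rather than dropping it. The two awls with dark handles and thin spikes do not belong there: leave them where they lie, even though their butts are painted too.

Things in the scene. Friction and masses are not known exactly. Their poses are not given: they have to be found in the camera images.
- gouge_red: loose palm gouge, 134 mm, about 50 to 95 g: pale handle with red butt (rear half), brass ferrule, flat steel blade 18 mm wide. Origin on its long axis at mid length, 12 mm above what it lies on; +x to the blade tip (67 mm), -x to the butt end (67 mm). Handle: 24 x 24 mm square bar from x = -67 to +8 mm. Grip across the handle at x = -15 mm, near the balance point.
- gouge_yellow: loose palm gouge, 134 mm, about 50 to 95 g: pale handle with yellow butt (rear half), brass ferrule, flat steel blade 18 mm wide. Origin on its long axis at mid length, 12 mm above what it lies on; +x to the blade tip (67 mm), -x to the butt end (67 mm). Handle: 24 x 24 mm square bar from x = -67 to +8 mm. Grip across the handle at x = -15 mm, near the balance point.
- gouge_blue: loose palm gouge, 134 mm, about 50 to 95 g: pale handle with blue butt (rear half), brass ferrule, flat steel blade 18 mm wide. Origin on its long axis at mid length, 12 mm above what it lies on; +x to the blade tip (67 mm), -x to the butt end (67 mm). Handle: 24 x 24 mm square bar from x = -67 to +8 mm. Grip across the handle at x = -15 mm, near the balance point.
- gouge_green: loose palm gouge, 134 mm, about 50 to 95 g: pale handle with green butt (rear half), brass ferrule, flat steel blade 18 mm wide. Origin on its long axis at mid length, 12 mm above what it lies on; +x to the blade tip (67 mm), -x to the butt end (67 mm). Handle: 24 x 24 mm square bar from x = -67 to +8 mm. Grip across the handle at x = -15 mm, near the balance point.
- awl_red: loose awl, a look-alike: same handle size and red butt, but the rest of the handle is dark wood, and a thin round 5 mm spike in place of a blade. 134 mm long, origin and axes as for the gouges.
- awl_blue: loose awl, a look-alike: same handle size and blue butt, but the rest of the handle is dark wood, and a thin round 5 mm spike in place of a blade. 134 mm long, origin and axes as for the gouges.
- lane_red: red floor of one of the four lanes side by side in the shallow wooden tray fixed on the bench. Origin: centre of the floor's top face, 8 mm above the bench; x along the lane, y across. Inside, the lane is 160 mm long and 51 mm wide. Ribs between lanes (9 mm thick; lanes 60 mm apart) and outer walls stand 8 mm above the lane floor; fingers reach over them.
- lane_yellow: yellow floor of one of the four lanes side by side in the shallow wooden tray fixed on the bench. Origin: centre of the floor's top face, 8 mm above the bench; x along the lane, y across. Inside, the lane is 160 mm long and 51 mm wide. Ribs between lanes (9 mm thick; lanes 60 mm apart) and outer walls stand 8 mm above the lane floor; fingers reach over them.
- lane_blue: blue floor of one of the four lanes side by side in the shallow wooden tray fixed on the bench. Origin: centre of the floor's top face, 8 mm above the bench; x along the lane, y across. Inside, the lane is 160 mm long and 51 mm wide. Ribs between lanes (9 mm thick; lanes 60 mm apart) and outer walls stand 8 mm above the lane floor; fingers reach over them.
- lane_green: green floor of one of the four lanes side by side in the shallow wooden tray fixed on the bench. Origin: centre of the floor's top face, 8 mm above the bench; x along the lane, y across. Inside, the lane is 160 mm long and 51 mm wide. Ribs between lanes (9 mm thick; lanes 60 mm apart) and outer walls stand 8 mm above the lane floor; fingers reach over them.
Not all that is in view belongs to the job. What is shaped like the gouge_red but orange, pink or purple is not meant.

How it is judged:
At the end, for the whole second after the job is handed in: Each gouge lies in the lane of its colour: middle within 15 mm of the lane's centre along and across, axis within 0.4 rad of the lane's line (either way round) and 8 to 16 mm above its floor; all released and at rest; both awls within 20 mm of their starts (x of gouge_red in the frame of lane_red between -0.015 and 0.015 m and y of gouge_red in the frame of lane_red between -0.015 and 0.015 m and z of gouge_red in the frame of lane_red between 0.008 and 0.016 m and angle between the x axis of gouge_red and the x axis of lane_red, either way round below 0.4 rad and linear speed of each of gouge_red, gouge_yellow, gouge_blue, gouge_green below 0.02 m/s and angular speed of each of gouge_red, gouge_yellow, gouge_blue, gouge_green below 0.2 rad/s and contact force between each of gouge_red, gouge_yellow, gouge_blue, gouge_green and the fingers below 0.1 N and x of gouge_yellow in the frame of lane_yellow between -0.015 and 0.015 m and y of gouge_yellow in the frame of lane_yellow between -0.015 and 0.015 m and z of gouge_yellow in the frame of lane_yellow between 0.008 and 0.016 m and angle between the x axis of gouge_yellow and the x axis of lane_yellow, either way round below 0.4 rad and x of gouge_blue in the frame of lane_blue between -0.015 and 0.015 m and y of gouge_blue in the frame of lane_blue between -0.015 and 0.015 m and z of gouge_blue in the frame of lane_blue between 0.008 and 0.016 m and angle between the x axis of gouge_blue and the x axis of lane_blue, either way round below 0.4 rad and x of gouge_green in the frame of lane_green between -0.015 and 0.015 m and y of gouge_green in the frame of lane_green between -0.015 and 0.015 m and z of gouge_green in the frame of lane_green between 0.008 and 0.016 m and angle between the x axis of gouge_green and the x axis of lane_green, either way round below 0.4 rad and distance of each of awl_red, awl_blue from where it was at the start of the episode below 0.02 m); the robot touches nothing.
It fails at once if a gouge is let go in the air or dropped (loose with its axis more than 50 mm above the bench) ((height (world z) of gouge_red above 0.05 m and contact force between gouge_red and the fingers below 0.05 N) or (height (world z) of gouge_yellow above 0.05 m and contact force between gouge_yellow and the fingers below 0.05 N) or (height (world z) of gouge_blue above 0.05 m and contact force between gouge_blue and the fingers below 0.05 N) or (height (world z) of gouge_green above 0.05 m and contact force between gouge_green and the fingers below 0.05 N)).
It fails at once if the awl with the red butt is moved by more than 20 mm (distance of awl_red from where it was at the start of the episode above 0.02 m).
It fails at once if the awl with the blue butt is moved by more than 20 mm (distance of awl_blue from where it was at the start of the episode above 0.02 m).
It also fails if it takes over 99 s, if anything falls off the work surface, if the arm or the gripper's body presses on something with over 40 N, if the wrist force passes 120 N, or if a joint passes its speed limit or range.

## Robot

A 6-joint arm with a two-finger parallel gripper is mounted at the origin on the work surface. World frame = base frame: x ahead of the robot, y to its left, z up, the work surface at z = 0. Lengths are in m, angles in rad, forces in N, time in s.
With the tool pointing down it reaches from about 0.25 to 0.8 m from the base axis. Payload 3.9 kg.
Tool frame: the origin (TCP) lies midway between the tips of the shut fingers; the grasp point (between the pads) lies 19 mm behind it; z points along the fingers, y is the line along which they close (so a half turn about z gives the same grasp; the last joint's range is limited). The gripper opens to 85 mm and grips with 20 to 120 N. Pads are 22 mm wide; open, the fingers measure 114 mm over their backs; the gripper's body (76 mm by 85 mm) begins 54 mm behind the grasp point. The pads swing forward as they close: fully open they stand 13 mm farther back than shut.
Start: joints at [0, 0.26, -0.138, 1.173, 0, 1.571], TCP at [0.525, -0, 0.207] pointing down, gripper open.
Joint ranges: [-2.78, 2.78], [-0.83, 1.72], [-1.28, 1.37], [-1.9, 2.12], [-1.57, 1.48], [-3.14, 3.14]. Speed limits (rad/s): [2.57, 2.57, 3.14, 3.14, 3.14, 3.14].

## Interface

Orientations are given as a 3x3 rotation matrix whose columns are the frame's x, y, z axes.
In Python, from station import ctrl gives the robot as it stands.
- The arm moves only by the tool servo_tool, never from a script. Its argument "increments" is a list that holds one entry, the list of rows, each a list of 7 numbers: the shift along the tool's x, y, z in units of 25 mm (1.0 is 25 mm), then the turn, a rotation vector about the tool's x, y, z in units of 5 degrees (1.0 is 5 degrees), then the opening, from -1 (shut) to 1 (fully open). In form: [[[x, y, z, ax, ay, az, grip], ...]]. A call has 1 to 5 rows; each row shifts and turns the commanded pose from where the row before left it, along the tool's axes as they then stand; what a row does not reach is not made up. A row lasts 1/10 s, in which the tool goes at most 50 mm and 8.59 degrees, less where a joint would pass 70% of its speed; a pose out of reach is approached as far as the arm can. A call is refused whole if a number of a shift passes 1 or a number of a turn 1, either way. A call with a gripper value outside its range is refused whole. The fingers move at their own pace and stop on an object; the grip force is fixed at half the most. Time passes only in rows, so rows that do not move let the fingers close. It gives the time, the measured TCP pose, the force, the opening and the grip force at its end, in the units of the state.
- ctrl.read_state(): the state, without advancing time (a new reading comes with each control period).
- ctrl.snapshot(name): name is "scene" or "side" or "wrist"; returns a dict with "img" (420x560x3 uint8, red, green, blue), "z_map" (420x560 float32, m along the optical axis (not along the pixel's ray), 0 where there is no reading), "fov_y" (degrees; the focal length in pixels is half the picture's height over the tangent of half this angle, whatever the lens; pixels are square), "cx", "cy" (the principal point, pixels), "k1" (the pictures are not rectified: a ray, as slopes to the right and down, at radius r is drawn at 1 + k1 r^2 times it, then the intrinsics apply), "world_to_cam" (4x4, takes a point from world to camera coordinates). Camera axes: x right, y up, looking along -z (the intrinsics and any distortion apply to the point x, -y, -z); pixel columns grow to the right and rows downward; lengths in m; the calibration is good to about 2 mm. A picture is of the moment at which its call begins.
- ctrl.finish_job(): hands the job in; it is judged then, once.
The state is a dict: "time_s": time; "qpos": joint angles; "joint_vel": joint speeds; "joint_efforts": joint torques, N m; "tcp_pos": TCP position; "tool_rot": TCP orientation; "wrist_force": force on the tool from outside, world axes, zero at the start; "moment": the same for the moment, N m; "finger_gap": opening from 0.0 (shut) to 1.0 (fully open); "gripper_force": force on a finger pad.
Only numpy, scipy, OpenCV 4.12 (cv2) and the standard library are available. Lean on these libraries where they do the work, as an engineer would, in place of code of your own. Each camera call takes 0.05 s, during which the arm holds its last target. There are 200 camera calls.

## Working session

There is one attempt and no reset: what is moved stays moved. The work goes in short steps, Python scripts to look and compute and a tool call to move; the robot and the scene stay as the last step left them, time stands still between calls to the robot, and variables do not carry over. Pictures are saved under pics/ and viewed, at most 14 in all, crops included, and the job is handed in when it is done.

Besides the shell and the picture viewer there is one more tool, called in YAML: its name, and indented under it one key for each argument. servo_tool: Moves the arm, as the interface text tells. Its arguments: {"type":"object","properties":{"increments":{"type":"array"}},"required":["increments"]}

```bash
mkdir -p pics; cat > h.py <<'E'
import numpy as np, cv2
from station import ctrl
def snap(n):
    s=ctrl.snapshot(n); return s
def world(s):
    img=s['img'];H,W=img.shape[:2];f=H/2/np.tan(np.radians(s['fov_y'])/2)
    K=np.array([[f,0,s['cx']],[0,f,s['cy']],[0,0,1.]])
    v,u=np.mgrid[0:H,0:W].astype(np.float64)
    p=cv2.undistortPoints(np.stack([u.ravel(),v.ravel()],1)[:,None],K,np.array([s['k1'],0,0,0.]))[:,0]
    z=s['z_map'].ravel().astype(float)
    c=np.stack([p[:,0]*z,-p[:,1]*z,-z,np.ones_like(z)])
    w=(np.linalg.inv(s['world_to_cam'])@c)[:3].T.reshape(H,W,3)
    w[s['z_map']==0]=np.nan
    return w
E
python3 - <<'E'
from h import *
print({k:v for k,v in ctrl.read_state().items()})
for n in('scene','side','wrist'):
    s=snap(n); cv2.imwrite(f'pics/{n}0.png',s['img'][:,:,::-1]); np.savez(f'{n}0.npz',img=s['img'],w=world(s))
    print(n,s['fov_y'],s['k1'],np.linalg.inv(s['world_to_cam'])[:3,3])
E
```

```text
{'time_s': 0.0, 'qpos': array([ 3.35384225e-06,  2.60683534e-01, -1.39360370e-01,  1.17270097e+00,
        5.04166754e-06,  1.57079231e+00]), 'joint_vel': array([ 1.46978690e-03,  2.89407746e-04,  1.76606816e-03,  7.61349371e-04,
       -4.41409320e-05, -6.32519547e-04]), 'joint_efforts': array([-3.22425103e-04, -4.05677426e+01,  2.53926122e+01,  1.89446745e-02,
       -4.02533055e-05,  2.61086342e-05]), 'tcp_pos': array([5.24276772e-01, 3.49570022e-06, 2.06268493e-01]), 'tool_rot': array([[-7.36010695e-06,  9.99998102e-01, -1.94854689e-03],
       [ 1.00000000e+00,  7.36993213e-06,  5.03513242e-06],
       [ 5.04948352e-06, -1.94854685e-03, -9.99998102e-01]]), 'wrist_force': array([ 0.11612723, -0.35242039,  0.31220936]), 'moment': array([-0.01623091, -0.05983585,  0.02184233]), 'gripper_force': 0.0, 'finger_gap': 0.995779518736777}
scene 52.66522820784953 -0.050757934011444926 [1.32598279 0.28207779 0.90731705]
side 50.289136613259494 -0.08202720446565012 [-0.01698828  0.87183865  0.56349753]
wrist 59.404092371137416 -0.09965122457474085 [0.52441271 0.07816015 0.37338472]
```

View pics/scene0.png

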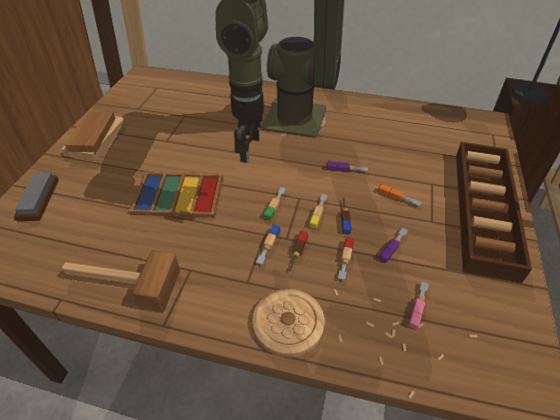

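View pics/side0.png

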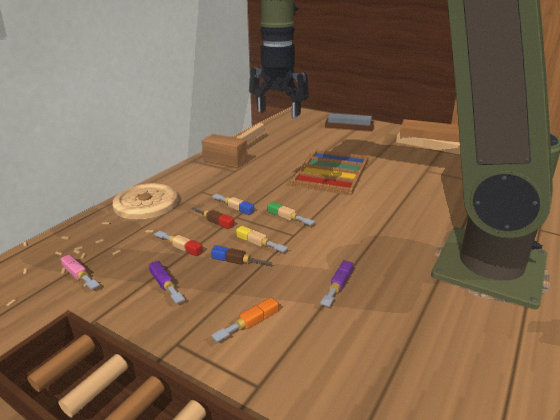

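The scene view shows the tray at (178,195), lanes blue, green, yellow, red from left to right. The gouges are green (274,203), yellow (318,212), blue (269,245) and red (346,258); the awls are red (299,250) and blue (346,215).

```bash
cat >> h.py <<'E'
COL={'red':((0,6),(174,180)),'yellow':((23,33),),'blue':((105,122),),'green':((60,90),)}
def objs(img,w,seeds=None):
    """components of raised points on the bench; axis from butt to tip"""
    hsv=cv2.cvtColor(img,cv2.COLOR_RGB2HSV)
    z=np.nan_to_num(w[...,2],nan=-1)
    m=((z>.006)&(z<.04)&(w[...,0]>.2)&(w[...,0]<.85)&(abs(w[...,1])<.45)).astype(np.uint8)
    n,l,st,_=cv2.connectedComponentsWithStats(m,connectivity=4)
    out=[]
    for i in range(1,n):
        if not 80<st[i,4]<2500: continue
        k=l==i; P=w[k]; out.append((i,st[i],P,hsv[k],k))
    return out
E
python3 - <<'E'
from h import *
for n in('scene','side'):
    d=np.load(n+'0.npz'); 
    for i,st,P,h,k in objs(d['img'],d['w']):
        r=cv2.minAreaRect(P[:,:2].astype(np.float32)*1000)
        sat=h[:,1]>150
        print(n,i,st,np.round(r[0]),np.round(r[1]),round(r[2]),'zmax',round(np.percentile(P[:,2],95)*1000,1),'hue',np.median(h[sat,0]) if sat.any() else None)
    hs=cv2.cvtColor(d['img'],cv2.COLOR_RGB2HSV); W=d['w']
    for c,rs in COL.items():
        m=(hs[...,1]>130)&np.any([(hs[...,0]>=a)&(hs[...,0]<=b) for a,b in rs],0)&(W[...,1]<-.1)&(W[...,0]>.2)&(W[...,0]<.8)&(W[...,2]<.03)&(W[...,2]>.0)
        nn,l,st,ce=cv2.connectedComponentsWithStats(m.astype(np.uint8))
        for j in range(1,nn):
            if st[j,4]>150: 
                P=W[l==j]; r=cv2.minAreaRect(P[:,:2].astype(np.float32)*1000); print(' ',c,st[j],np.round(r[0]),np.round(r[1]),round(r[2],1),np.round(np.median(P[:,2]),4))
E
```

```text
scene 16 [326 161  42  11 270] [253. 233.] [ 29. 133.] 4 zmax 27.6 hue 20.0
scene 52 [378 184  36  19 284] [343. 396.] [112.  28.] 71 zmax 27.6 hue 11.0
scene 54 [263 187  23  33 266] [464.  47.] [ 26. 135.] 83 zmax 27.5 hue 19.0
scene 63 [309 194  19  34 265] [462. 177.] [ 28. 138.] 88 zmax 27.0 hue 23.0
scene 69 [341 198  10  36 235] [463. 256.] [136.  24.] 12 zmax 27.5 hue 112.0
scene 116 [256 224  24  40 327] [624.  70.] [ 25. 136.] 84 zmax 27.3 hue 112.0
scene 121 [379 228  30  35 330] [538. 403.] [ 25. 138.] 66 zmax 27.2 hue 20.0
scene 123 [290 230  18  38 270] [624. 152.] [ 24. 126.] 86 zmax 27.8 hue 2.0
scene 131 [338 237  16  43 329] [622. 281.] [ 24. 132.] 89 zmax 26.8 hue 2.0
scene 154 [166 264  14  36 163] [ 805. -126.] [89.  3.] 5 zmax 37.4 hue 14.0
scene 167 [ 98 276  39   9 113] [ 845. -260.] [  6. 105.] 5 zmax 39.2 hue None
scene 175 [ 252  288   73   47 2129] [800. 177.] [100. 169.] 0 zmax 26.7 hue None
  red [195 177  23  35 516] [ 480. -164.] [162.  47.] 11.2 0.0095
side 2 [211 149  37  17 364] [ 789. -138.] [114.  58.] 40 zmax 38.7 hue None
side 3 [ 290  149   79 
[... 183 characters left out ...]
. 138.] 81 zmax 23.3 hue 113.0
side 7 [267 202  48  23 383] [462.  48.] [ 29. 134.] 84 zmax 23.8 hue 19.0
side 8 [191 207  44  20 327] [627. 153.] [ 28. 136.] 85 zmax 23.4 hue 3.0
side 10 [236 226  52  26 466] [460. 179.] [ 28. 133.] 86 zmax 23.7 hue 24.0
side 11 [154 231  49  23 445] [619. 282.] [ 25. 135.] 89 zmax 23.1 hue 2.0
side 12 [211 245  60  19 496] [460. 258.] [132.  27.] 11 zmax 23.5 hue 113.0
side 14 [320 260  34  47 561] [248. 233.] [ 24. 136.] 6 zmax 23.5 hue 19.0
side 15 [149 261  36  42 531] [536. 404.] [ 24. 134.] 66 zmax 22.8 hue 138.0
side 16 [220 297  59  37 739] [338. 398.] [114.  26.] 72 zmax 22.9 hue 12.0
  red [297 175  55  12 268] [ 477. -163.] [156.  51.] 10.2 0.007
```

```bash
cat >> h.py <<'E'
def plan(*way):
    """way: (x,y,z mm, tool-x heading deg, rows); prints rows in tool axes/units"""
    s=ctrl.read_state(); R=s['tool_rot']; p=s['tcp_pos']*1000; f=np.degrees(np.arctan2(R[1,0],R[0,0]))
    print('t',round(s['time_s'],2),'p',p.round(1),'head',round(f,1),'q6',s['qpos'][5].round(2),'gap',round(s['finger_gap'],2))
    for x,y,z,h,n in way:
        t=np.array([x,y,z]);dh=(h-f+180)%360-180
        n=n or int(np.ceil(max(abs(dh)/5,np.abs(t-p).max()/25)))
        for i in range(n):
            d=(t-p)/n; a=np.radians(f); c,sn=np.cos(a),np.sin(a)
            print([round(v,2) for v in ((c*d[0]+sn*d[1])/25,(sn*d[0]-c*d[1])/25,-d[2]/25)],round(-dh/n/5,2)); f+=dh/n; 
            t=t-0; p=p+d; n_left=n-i-1
            if n_left==0: break
            # keep step size constant
            n=n if False else n
            d=d
            globals()['_']=0
            if True:
                # remaining distance split over remaining rows
                pass
        p=t;f=h
        print('--')
E
python3 - <<'E'
import re
s=open('h.py').read(); i=s.index('        for i in range(n):\n            d=(t-p)')
open('h.py','w').write(s[:i]+'''        d=(t-p)/n
        for i in range(n):
            c,sn=np.cos(np.radians(f)),np.sin(np.radians(f))
            print([round(v,2) for v in ((c*d[0]+sn*d[1])/25,(sn*d[0]-c*d[1])/25,-d[2]/25)],round(-dh/n/5,2)); f+=dh/n
        p=t; f=h; print('--')
''')
E
python3 - <<'E'
from h import *
for n in('scene','side'):
    d=np.load(n+'0.npz'); hs=cv2.cvtColor(d['img'],cv2.COLOR_RGB2HSV); W=d['w']
    a=np.radians(11); 
    for c,(X,Y) in dict(red=(479,-163.5),yellow=(490.5,-222.5),green=(502,-281),blue=(513.5,-340)).items():
        D=np.nan_to_num(W[...,:2],nan=9)*1000-[X,Y]; u=D@[np.cos(a),np.sin(a)]; v=D@[-np.sin(a),np.cos(a)]
        k=(abs(u)<12)&(abs(v)<12); h=np.median(hs[k],0); 
        m=(abs(u)<110)&(abs(v)<40)&(abs(((hs[...,0].astype(int)-h[0])+90)%180-90)<6)&(hs[...,1]>110)
        _,l,st,_=cv2.connectedComponentsWithStats(m.astype(np.uint8)); j=1+st[1:,4].argmax(); P=W[l==j]
        r=cv2.minAreaRect(P[:,:2].astype(np.float32)*1000); print(n,c,h,st[j,4],np.round(r[0],1),np.round(r[1]),round(r[2],1))
plan((478,46,206,173.5,18))
E
```

```text
scene red [  3. 193. 134.] 545 [ 479.7 -163.7] [162.  51.] 11.5
scene yellow [ 20.  182.  136.5] 615 [ 492.  -220.5] [172.  55.] 10.9Traceback (most recent call last):
  File "<stdin>", line 9, in <module>
ValueError: attempt to get argmax of an empty sequence
```

servo_tool:
  increments:
    - [[0,0,0,0,0,-1,0.2]]

```text
time_s: 0.25
tcp_pos: [0.5246, 0.0, 0.2066]
tool_rot: [[-0.089, 0.996, -0.001], [0.996, 0.089, -0.0], [0.0, -0.001, -1.0]]
wrist_force: [0.3, 0.5, -1.3]
finger_gap: 0.858
gripper_force: 0.0
```

```bash
python3 - <<'E'
from h import *
plan((478,46,110,173.5,16))
E
```

```text
t 0.25 p [524.6   0.  206.6] head 95.1 q6 1.48 gap 0.86
[np.float64(0.12), np.float64(-0.11), np.float64(0.24)] -0.98
[np.float64(0.13), np.float64(-0.09), np.float64(0.24)] -0.98
[np.float64(0.14), np.float64(-0.08), np.float64(0.24)] -0.98
[np.float64(0.15), np.float64(-0.07), np.float64(0.24)] -0.98
[np.float64(0.15), np.float64(-0.06), np.float64(0.24)] -0.98
[np.float64(0.16), np.float64(-0.04), np.float64(0.24)] -0.98
[np.float64(0.16), np.float64(-0.03), np.float64(0.24)] -0.98
[np.float64(0.16), np.float64(-0.02), np.float64(0.24)] -0.98
[np.float64(0.16), np.float64(-0.0), np.float64(0.24)] -0.98
[np.float64(0.16), np.float64(0.01), np.float64(0.24)] -0.98
[np.float64(0.16), np.float64(0.02), np.float64(0.24)] -0.98
[np.float64(0.16), np.float64(0.04), np.float64(0.24)] -0.98
[np.float64(0.16), np.float64(0.05), np.float64(0.24)] -0.98
[np.float64(0.15), np.float64(0.07), np.float64(0.24)] -0.98
[np.float64(0.14), np.float64(0.08), np.float64(0.24)] -0.98
[np.float64(0.14), np.float64(0.09), np.float64(0.24)] -0.98
--
```

servo_tool:
  increments:
    - [[0.12,-0.1,0.24,0,0,-1,0.2],[0.13,-0.1,0.24,0,0,-1,0.2],[0.14,-0.08,0.24,0,0,-1,0.2],[0.15,-0.07,0.24,0,0,-1,0.2],[0.15,-0.06,0.24,0,0,-1,0.2]]

```text
time_s: 0.75
tcp_pos: [0.5101, 0.0142, 0.1765]
tool_rot: [[-0.503, 0.864, -0.001], [0.864, 0.503, -0.0], [0.0, -0.001, -1.0]]
wrist_force: [0.3, -0.1, 0.2]
finger_gap: 0.603
gripper_force: 0.0
```

servo_tool:
  increments:
    - [[0.16,-0.04,0.24,0,0,-1,0.2],[0.16,-0.03,0.24,0,0,-1,0.2],[0.16,-0.02,0.24,0,0,-1,0.2],[0.16,0,0.24,0,0,-1,0.2],[0.16,0.01,0.24,0,0,-1,0.2]]

```text
time_s: 1.25
tcp_pos: [0.4956, 0.0283, 0.1466]
tool_rot: [[-0.821, 0.571, -0.001], [0.571, 0.821, -0.0], [0.001, -0.0, -1.0]]
wrist_force: [0.4, -0.1, -0.2]
finger_gap: 0.602
gripper_force: 0.0
```

servo_tool:
  increments:
    - [[0.16,0.02,0.24,0,0,-1,0.2],[0.16,0.04,0.24,0,0,-1,0.2],[0.16,0.05,0.24,0,0,-1,0.2],[0.15,0.07,0.24,0,0,-1,0.2],[0.15,0.08,0.24,0,0,-1,0.2]]

```text
time_s: 1.75
tcp_pos: [0.4805, 0.0425, 0.1166]
tool_rot: [[-0.985, 0.17, -0.001], [0.17, 0.985, -0.0], [0.001, -0.0, -1.0]]
wrist_force: [0.8, -0.9, -0.1]
finger_gap: 0.595
gripper_force: 0.0
```

```bash
sed -i 's/print(\[round(v,2)/print([round(float(v),2)/;s/print(.p.,/&/' h.py; python3 - <<'E'
from h import *
s=snap('wrist'); cv2.imwrite('pics/w1.png',s['img'][:,:,::-1]); w=world(s)
np.savez('w1.npz',img=s['img'],w=w)
for i,st,P,h,k in objs(s['img'],w):
    r=cv2.minAreaRect(P[:,:2].astype(np.float32)*1000); print(st,np.round(r[0]),np.round(r[1]),round(r[2],1),round(np.percentile(P[:,2],95)*1000,1))
plan((478,46,40,173.5,0))
E
```

```text
[ 543  227   17  130 1461] [621. 276.] [136.  18.] 1.3 20.9
[ 411  258   36   68 2035] [591. 153.] [25. 62.] 85.1 25.0
[ 320  271   31  121 2119] [621.  69.] [ 23. 127.] 84.9 25.0
t 1.8 p [479.2  42.8 115.6] head 170.4 q6 0.26 gap 0.6
[0.02, 0.03, 0.76] -0.16
[0.02, 0.03, 0.76] -0.16
[0.02, 0.03, 0.76] -0.16
[0.02, 0.03, 0.76] -0.16
--
```

View pics/w1.png

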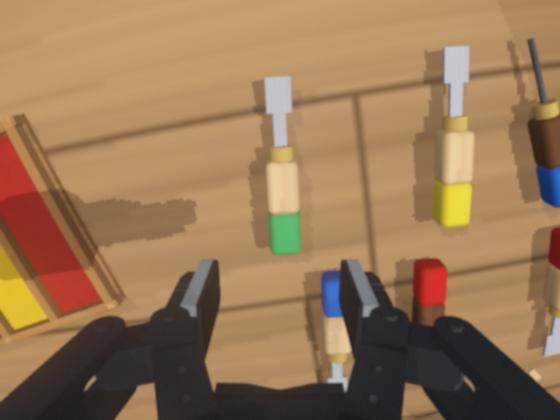

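The wrist view shows green at (283,200), centred and nearly parallel to the pads, with nothing in the way of the fingers.

servo_tool:
  increments:
    - [[0.02,0.02,0.7,0,0,-0.2,0.2],[0.02,0.02,0.7,0,0,-0.2,0.2],[0.02,0.02,0.7,0,0,-0.1,0.2],[0,0.02,0.7,0,0,0,0.2],[0,0,0.6,0,0,0,0.2]]

```text
time_s: 2.3
tcp_pos: [0.4795, 0.0446, 0.0313]
tool_rot: [[-0.991, 0.132, -0.001], [0.132, 0.991, -0.0], [0.001, -0.0, -1.0]]
wrist_force: [0.1, 0.4, 0.1]
finger_gap: 0.6
gripper_force: 0.0
```

```bash
python3 - <<'E'
from h import *
plan((478,46,7,174,0))
s=snap('wrist'); w=world(s)
z=np.nan_to_num(w[...,2],nan=-1);y=w[...,1]
m=((z>.018)&(z<.026)&(abs(w[...,0]-.463)<.08)&(abs(y-.047)<.025)).astype(np.uint8)
r=cv2.minAreaRect(w[m>0][:,:2].astype(np.float32)*1000);print(r)
E
```

```text
t 2.3 p [479.5  44.6  31.3] head 172.4 q6 0.23 gap 0.6
[0.07, 0.05, 0.97] -0.32
--
((486.32269287109375, 44.595176696777344), (24.128864288330078, 84.47538757324219), 82.91522979736328)
```

servo_tool:
  increments:
    - [[0.05,0.05,0.4,0,0,-0.1,0.2],[0.05,0,0.45,0,0,0,0.2],[0,0,0,0,0,0,0.2]]

```text
time_s: 2.65
tcp_pos: [0.4764, 0.0462, 0.01]
tool_rot: [[-0.993, 0.122, -0.002], [0.122, 0.993, -0.0], [0.002, -0.0, -1.0]]
wrist_force: [-0.3, 0.0, -0.4]
finger_gap: 0.598
gripper_force: 0.0
```

servo_tool:
  increments:
    - [[0,0,0,0,0,0,-1],[0,0,0,0,0,0,-1],[0,0,0,0,0,0,-1],[0,0,0,0,0,0,-1],[0,0,0,0,0,0,-1]]

```text
time_s: 3.15
tcp_pos: [0.4777, 0.0462, 0.0111]
tool_rot: [[-0.993, 0.122, 0.001], [0.122, 0.993, 0.0], [-0.001, 0.0, -1.0]]
wrist_force: [0.7, 0.4, 0.8]
finger_gap: -0.005
gripper_force: 0.0
```

```bash
python3 - <<'E'
from h import *
s=snap('wrist'); cv2.imwrite('pics/w2.png',s['img'][:,:,::-1]); w=world(s)
z=w[...,2]; print('col 283 near fingertips', )
plan((478,46,60,191,3),(517,-278,60,191,0))
E
```

```text
col 283 near fingertips
t 3.2 p [477.6  46.2  11.1] head 173.0 q6 0.22 gap -0.0
[-0.01, -0.0, -0.65] -1.2
[-0.0, -0.0, -0.65] -1.2
[-0.0, -0.0, -0.65] -1.2
--
[0.07, -1.0, -0.0] 0.0
[0.07, -1.0, -0.0] 0.0
[0.07, -1.0, -0.0] 0.0
[0.07, -1.0, -0.0] 0.0
[0.07, -1.0, -0.0] 0.0
[0.07, -1.0, -0.0] 0.0
[0.07, -1.0, -0.0] 0.0
[0.07, -1.0, -0.0] 0.0
[0.07, -1.0, -0.0] 0.0
[0.07, -1.0, -0.0] 0.0
[0.07, -1.0, -0.0] 0.0
[0.07, -1.0, -0.0] 0.0
[0.07, -1.0, -0.0] 0.0
--
```

View pics/w2.png

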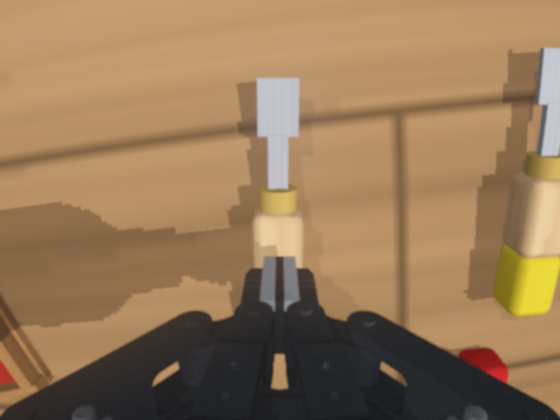

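```bash
python3 - <<'E'
from h import *
s=snap('wrist'); w=world(s)
for v in (100,150,200,225,245,252,260,270,285): print(v,[np.round(w[v,u]*1000).astype(int).tolist() for u in (255,270,278,290,300)])
s=snap('side'); w=world(s); img=s['img'];cv2.imwrite('pics/s2.png',cv2.resize(img[130:270,190:350],None,fx=4,fy=4,interpolation=2)[:,:,::-1])
print(ctrl.read_state()['finger_gap'],ctrl.read_state()['gripper_force'])
E
```

```text
100 [[404, 44, 1], [405, 51, 14], [405, 55, 14], [406, 60, 14], [407, 65, -1]]
150 [[428, 40, 0], [426, 48, 15], [427, 52, 15], [430, 57, -1], [430, 62, 1]]
200 [[453, 37, 1], [448, 46, 21], [448, 49, 21], [449, 55, 19], [-9223372036854775808, -9223372036854775808, -9223372036854775808]]
225 [[458, 38, 23], [458, 44, 24], [458, 48, 25], [460, 53, 23], [460, 58, 23]]
245 [[468, 36, 23], [468, 43, 24], [469, 47, 24], [469, 52, 25], [470, 57, 23]]
252 [[472, 36, 22], [471, 43, 25], [472, 46, 24], [473, 52, 24], [474, 56, 23]]
260 [[476, 35, 22], [466, 44, 43], [466, 47, 44], [467, 52, 43], [478, 56, 23]]
270 [[469, 37, 44], [466, 44, 52], [467, 47, 52], [467, 52, 51], [471, 55, 45]]
285 [[470, 38, 56], [466, 44, 64], [467, 47, 63], [467, 51, 63], [472, 55, 56]]
0.0022367515847975905 0.0<stdin>:3: RuntimeWarning: invalid value encountered in cast
```

View pics/s2.png

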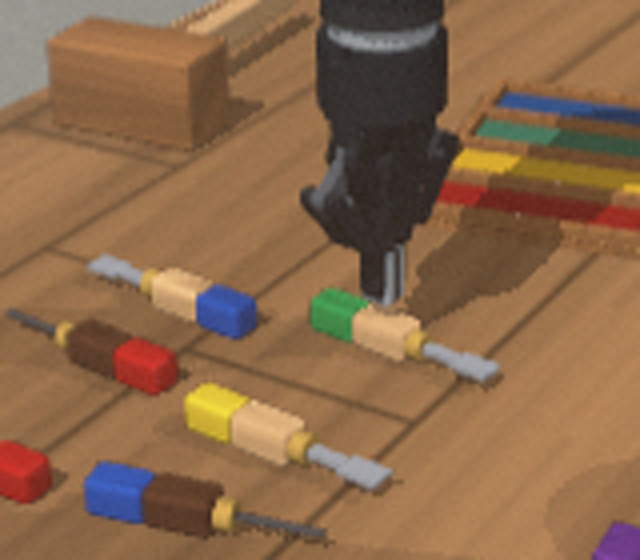

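```bash
python3 - <<'E'
from h import *
for n in ('side','scene'):
    s=snap(n); w=world(s)*1000
    m=(abs(w[...,0]-475)<25)&(abs(w[...,1]-47)<30)&(w[...,2]>15)&(w[...,2]<100)
    hsv=cv2.cvtColor(s['img'],cv2.COLOR_RGB2HSV)
    for v in np.where(m.any(1))[0]:
        us=np.where(m[v])[0]; us=us[::max(1,len(us)//4)]
        print(n,v,[(int(u),*np.round(w[v,u]).astype(int).tolist(),hsv[v,u].tolist()[1:]) for u in us])
E
```

```text
side 178 [(295, 465, 19, 97, [81, 60]), (296, 462, 20, 98, [70, 51]), (297, 460, 18, 97, [60, 51])]
side 179 [(295, 463, 22, 96, [59, 52]), (296, 461, 22, 96, [63, 53])]
side 180 [(294, 459, 36, 100, [53, 53]), (295, 463, 23, 93, [51, 55]), (296, 462, 19, 92, [55, 51])]
side 181 [(290, 465, 44, 99, [69, 52]), (291, 462, 44, 100, [92, 50]), (293, 461, 36, 96, [57, 49]), (294, 466, 22, 89, [75, 51]), (295, 463, 23, 91, [65, 55]), (296, 462, 20, 89, [66, 54]), (297, 460, 18, 89, [60, 51])]
side 182 [(279, 484, 63, 100, [62, 49]), (282, 477, 60, 100, [64, 52]), (291, 464, 41, 95, [71, 50]), (293, 466, 27, 89, [46, 50]), (295, 460, 28, 91, [56, 50])]
side 183 [(279, 486, 60, 95, [58, 53]), (282, 477, 61, 98, [51, 55]), (291, 463, 42, 93, [59, 52]), (294, 463, 28, 87, [58, 57])]
side 184 [(280, 486, 55, 91, [56, 50]), (284, 470, 63, 98, [37, 55]), (289, 468, 42, 89, [73, 56]), (293, 466, 27, 84, [73, 49])]
side 185 [(281, 485, 52, 86, [60, 55]), (285, 467, 64, 96, [58, 57]), (289, 468, 42, 87, [69, 48]), (293, 467, 26, 80, [61, 50])]
side 186 [(282, 484, 49, 83, [76, 54]), (284, 473, 59, 9
[... 8703 characters left out ...]
162])]
scene 205 [(268, 491, 34, 24, [124, 115]), (270, 489, 40, 24, [118, 179]), (272, 490, 46, 26, [119, 169]), (274, 487, 51, 24, [117, 181]), (276, 481, 56, 19, [116, 173])]
scene 206 [(268, 495, 35, 23, [103, 94]), (270, 494, 41, 24, [112, 159]), (272, 493, 47, 25, [118, 173]), (274, 490, 52, 23, [118, 184]), (276, 485, 57, 20, [116, 161])]
scene 207 [(270, 498, 42, 25, [108, 125]), (271, 499, 46, 26, [100, 120]), (272, 496, 48, 24, [103, 124]), (273, 495, 51, 24, [114, 146]), (274, 496, 54, 26, [116, 176]), (275, 490, 55, 20, [118, 175])]
scene 208 [(273, 498, 51, 23, [108, 120]), (274, 492, 53, 17, [100, 130]), (275, 493, 56, 19, [114, 150])]
scene 209 [(274, 499, 55, 20, [107, 110])]
```

```bash
python3 - <<'E'
from h import *
for n in('scene0','side0'):
    w=np.load(n+'.npz')['w']*1000
    m=(abs(w[...,0]-524)<65)&(abs(w[...,1])<30)&(w[...,2]>150)&(w[...,2]<330)
    print(n,np.sort(w[...,2][m])[:12].round(),w[m][w[m][:,2].argsort()[:6]].round().tolist())
s=ctrl.read_state();print(s['qpos'],s['tcp_pos'],s['wrist_force'],s['joint_efforts'])
c=snap('wrist'); print(np.linalg.inv(c['world_to_cam'])[:3,3])
w=world(snap('scene'))*1000; 
E
```

```text
scene0 [244. 246. 246. 246. 246. 246. 246. 247. 247. 248. 248. 248.] [[479.0, 3.0, 244.0], [573.0, 3.0, 246.0], [480.0, -7.0, 246.0], [481.0, 7.0, 246.0], [573.0, -9.0, 246.0], [483.0, 2.0, 246.0]]
side0 [241. 242. 242. 242. 242. 242. 242. 242. 242. 243. 243. 243.] [[475.0, -4.0, 241.0], [568.0, 7.0, 242.0], [566.0, -4.0, 242.0], [478.0, 9.0, 242.0], [480.0, 10.0, 242.0], [476.0, 8.0, 242.0]]
[ 9.64711047e-02  3.60365665e-01 -5.67882937e-01  6.42510932e-01
 -1.77765258e-06  2.18710240e-01] [0.4774709  0.04620496 0.01088081] [ 0.12452514 -0.46968474  0.14872977] [-1.37255203e-03 -3.95435715e+01  1.87652367e+01 -2.88776073e-05
 -2.97535598e-04  5.21273034e-05]
[0.39955326 0.05565683 0.17790942]
```

All cameras put the shut tips about 29 mm above the reported TCP (tips at z≈40 with TCP at 11), so the fingers shut above the handle without touching it. I'll reopen and go down another 29 mm, watching the force.

servo_tool:
  increments:
    - [[0.05,0,0,0,0,0,0.2],[0,0,0,0,0,0,0.2],[0,0,0,0,0,0,0.2],[0,0,0.3,0,0,0,0.2],[0,0,0.3,0,0,0,0.2]]

```text
time_s: 4.0
tcp_pos: [0.4765, 0.0464, -0.0046]
tool_rot: [[-0.993, 0.122, 0.001], [0.122, 0.993, 0.0], [-0.001, 0.0, -1.0]]
wrist_force: [0.5, -0.2, -0.8]
finger_gap: 0.602
gripper_force: 0.0
```

servo_tool:
  increments:
    - [[0,0,0.2,0,0,0,0.2],[0,0,0.2,0,0,0,0.2],[0,0,0.1,0,0,0,0.2],[0,0,0,0,0,0,0.2]]

```text
time_s: 4.4
tcp_pos: [0.4758, 0.0463, -0.0172]
tool_rot: [[-0.993, 0.122, -0.001], [0.122, 0.993, -0.0], [0.001, -0.0, -1.0]]
wrist_force: [-0.0, 0.1, 0.2]
finger_gap: 0.6
gripper_force: 0.0
```

```bash
cat >> h.py <<'E'
def tip():
    s=ctrl.read_state(); p=s['tcp_pos']*1000
    print('tcp',p.round(1),'gap',round(s['finger_gap'],2),'F',s['wrist_force'].round(1),'gf',s['gripper_force'])
    w=world(snap('side'))*1000; w[np.isnan(w)]=-1e4
    for side in(1,-1):
        m=(abs(w[...,0]-p[0])<14)&(side*(w[...,1]-p[1])>2)&(abs(w[...,1]-p[1])<50)&(w[...,2]>2)&(w[...,2]<70)
        P=w[m]; print(side,P[P[:,2].argsort()[:8]].round().tolist())
E
python3 -c "
from h import *
tip()"
```

```text
tcp [475.8  46.3 -17.2] gap 0.6 F [-0.   0.1  0.2] gf 0.0
1 [[471.0, 58.0, 2.0], [477.0, 56.0, 2.0], [468.0, 57.0, 2.0], [473.0, 58.0, 4.0], [469.0, 56.0, 5.0], [464.0, 59.0, 5.0], [469.0, 60.0, 6.0], [465.0, 58.0, 7.0]]
-1 [[466.0, 21.0, 11.0], [478.0, 20.0, 13.0], [469.0, 21.0, 13.0], [471.0, 22.0, 13.0], [480.0, 22.0, 13.0], [462.0, 24.0, 13.0], [476.0, 20.0, 14.0], [473.0, 20.0, 14.0]]
```

servo_tool:
  increments:
    - [[0,0,0,0,0,0,-1],[0,0,0,0,0,0,-1],[0,0,0,0,0,0,-1],[0,0,0,0,0,0,-1]]

```text
time_s: 4.85
tcp_pos: [0.4767, 0.0464, -0.0161]
tool_rot: [[-0.993, 0.122, 0.001], [0.122, 0.993, 0.0], [-0.001, 0.0, -1.0]]
wrist_force: [-0.3, 0.2, 4.8]
finger_gap: 0.264
gripper_force: 59.3
```

servo_tool:
  increments:
    - [[0,0,-0.1,0,0,0,-1],[0,0,-0.3,0,0,0,-1],[0,0,-0.5,0,0,0,-1],[0,0,-0.5,0,0,0,-1]]

```text
time_s: 5.25
tcp_pos: [0.4758, 0.0463, 0.0188]
tool_rot: [[-0.993, 0.122, -0.001], [0.122, 0.993, -0.0], [0.001, -0.0, -1.0]]
wrist_force: [0.4, -0.0, -0.6]
finger_gap: 0.265
gripper_force: 58.8
```

```bash
python3 - <<'E'
from h import *
tip()
plan((478,30,30,191,4),(517,-278,40,191,0))
E
```

```text
tcp [475.8  46.3  18.8] gap 0.27 F [ 0.4 -0.  -0.6] gf 58.79325807094574
1 [[482.0, 52.0, 33.0], [471.0, 57.0, 35.0], [486.0, 55.0, 36.0], [476.0, 57.0, 37.0], [467.0, 58.0, 37.0], [471.0, 57.0, 38.0], [464.0, 59.0, 38.0], [465.0, 58.0, 40.0]]
-1 [[465.0, 23.0, 52.0], [463.0, 31.0, 53.0], [466.0, 22.0, 54.0], [480.0, 32.0, 55.0], [467.0, 41.0, 57.0], [476.0, 34.0, 57.0], [463.0, 33.0, 57.0], [469.0, 37.0, 57.0]]
t 5.3 p [477.4  46.5  20.7] head 173.0 q6 0.22 gap 0.26
[-0.03, -0.16, -0.09] -0.9
[-0.01, -0.16, -0.09] -0.9
[-0.0, -0.16, -0.09] -0.9
[0.01, -0.16, -0.09] -0.9
--
[0.06, -0.95, -0.03] 0.0
[0.06, -0.95, -0.03] 0.0
[0.06, -0.95, -0.03] 0.0
[0.06, -0.95, -0.03] 0.0
[0.06, -0.95, -0.03] 0.0
[0.06, -0.95, -0.03] 0.0
[0.06, -0.95, -0.03] 0.0
[0.06, -0.95, -0.03] 0.0
[0.06, -0.95, -0.03] 0.0
[0.06, -0.95, -0.03] 0.0
[0.06, -0.95, -0.03] 0.0
[0.06, -0.95, -0.03] 0.0
[0.06, -0.95, -0.03] 0.0
--
```

servo_tool:
  increments:
    - [[-0.1,-0.6,-0.1,0,0,-0.9,-1],[-0.1,-0.9,-0.1,0,0,-0.9,-1],[0,-0.9,-0.1,0,0,-0.9,-1],[0,-0.9,-0.1,0,0,-0.9,-1],[0.06,-0.9,0,0,0,0,-1]]

```text
time_s: 5.8
tcp_pos: [0.4846, -0.0595, 0.0287]
tool_rot: [[-0.981, -0.192, 0.0], [-0.192, 0.981, -0.0], [-0.0, -0.0, -1.0]]
wrist_force: [-0.0, -0.2, -0.1]
finger_gap: 0.271
gripper_force: 58.8
```

servo_tool:
  increments:
    - [[0.06,-0.9,0,0,0,0,-1],[0.06,-0.9,0,0,0,0,-1],[0.06,-0.9,0,0,0,0,-1],[0.06,-0.9,0,0,0,0,-1],[0.06,-0.9,0,0,0,0,-1]]

```text
time_s: 6.3
tcp_pos: [0.4985, -0.1714, 0.0282]
tool_rot: [[-0.982, -0.191, -0.0], [-0.191, 0.982, 0.0], [0.0, 0.0, -1.0]]
wrist_force: [0.5, 0.8, -1.0]
finger_gap: 0.265
gripper_force: 58.8
```

```bash
python3 - <<'E'
from h import *
plan((517,-278,25,191,0))
E
```

```text
t 6.3 p [ 498.5 -171.4   28.2] head -169.0 q6 -0.52 gap 0.27
[0.02, -0.87, 0.03] -0.0
[0.02, -0.87, 0.03] -0.0
[0.02, -0.87, 0.03] -0.0
[0.02, -0.87, 0.03] -0.0
[0.02, -0.87, 0.03] -0.0
--
```

servo_tool:
  increments:
    - [[0,-0.9,0,0,0,0,-1],[0,-0.9,0,0,0,0,-1],[0,-0.9,0,0,0,0,-1],[0,-0.9,0,0,0,0,-1],[0,-0.4,0,0,0,0,-1]]

```text
time_s: 6.8
tcp_pos: [0.5182, -0.2705, 0.0283]
tool_rot: [[-0.982, -0.189, 0.001], [-0.189, 0.982, -0.001], [-0.001, -0.001, -1.0]]
wrist_force: [0.5, 0.5, -2.0]
finger_gap: 0.267
gripper_force: 58.9
```

servo_tool:
  increments:
    - [[0,0,0.4,0,0,0,-1],[0,0,0.1,0,0,0,-1]]

```text
time_s: 7.0
tcp_pos: [0.5163, -0.2673, 0.0143]
tool_rot: [[-0.982, -0.191, -0.003], [-0.191, 0.982, 0.002], [0.002, 0.002, -1.0]]
wrist_force: [-0.9, 0.7, -0.9]
finger_gap: 0.267
gripper_force: 58.9
```

```bash
cat >> h.py <<'E'
def held(o,a=11):
    """lane-frame pose of the raised handle/butt near lane centre o, from scene+side"""
    ca,sa=np.cos(np.radians(a)),np.sin(np.radians(a))
    for n in('scene','side'):
        w=world(snap(n))*1000; w[np.isnan(w)]=-1e4
        D=w[...,:2]-o; u=D@[ca,sa]; v=D@[-sa,ca]; 
        for lo,hi in((19,36),):
            m=(abs(u)<80)&(abs(v)<25)&(w[...,2]>lo)&(w[...,2]<hi)
            if m.sum()>20:
                r=cv2.minAreaRect(np.stack([u[m],v[m]],1).astype(np.float32)); print(n,m.sum(),np.round(r[0],1),np.round(r[1],1),round(r[2],1),'u',u[m].min().round(),u[m].max().round(),'z',np.percentile(w[...,2][m],[5,95]).round(1))
E
python3 - <<'E'
from h import *
plan((517,-278,-8,191,0))
s=snap('wrist'); cv2.imwrite('pics/w3.png',s['img'][:,:,::-1])
E
```

```text
t 7.0 p [ 516.3 -267.3   14.3] head -169.0 q6 -0.67 gap 0.27
[0.05, -0.42, 0.89] 0.0
--
```

View pics/w3.png

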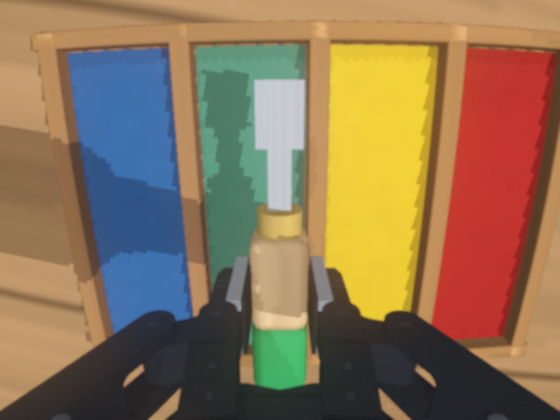

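Green hangs parallel to its lane but about 10 mm too far toward yellow, so I'll shift it and lower it.

servo_tool:
  increments:
    - [[0.05,-0.4,0.2,0,0,0,-1],[0,0,0.2,0,0,0,-1],[0,0,0.2,0,0,0,-1],[0,0,0.1,0,0,0,-1],[0,0,0,0,0,0,-1]]

```text
time_s: 7.55
tcp_pos: [0.5179, -0.2782, -0.0022]
tool_rot: [[-0.982, -0.191, -0.001], [-0.191, 0.982, 0.001], [0.001, 0.001, -1.0]]
wrist_force: [-0.2, 0.2, -0.6]
finger_gap: 0.261
gripper_force: 58.9
```

```bash
python3 - <<'E'
from h import *
plan((517,-278,-8,191,0)); held(np.array([502,-281]))
E
```

```text
t 7.55 p [ 517.9 -278.2   -2.2] head -169.0 q6 -0.69 gap 0.26
[0.03, 0.02, 0.23] 0.0
--
scene 88 [5.6 0.1] [ 44.9 143. ] 88.2 u -66.0 76.0 z [21.3 35.3]
side 193 [1.2 7.7] [136.4  33.1] 1.7 u -67.0 70.0 z [20.6 35.2]
```

servo_tool:
  increments:
    - [[0,0,0.12,0,0,0,-1],[0,0,0.1,0,0,0,-1],[0,0,0,0,0,0,-1]]

```text
time_s: 7.95
tcp_pos: [0.5181, -0.2785, -0.0075]
tool_rot: [[-0.982, -0.191, -0.001], [-0.191, 0.982, 0.0], [0.0, 0.0, -1.0]]
wrist_force: [-0.2, -0.0, -0.5]
finger_gap: 0.269
gripper_force: 58.9
```

servo_tool:
  increments:
    - [[0,0,0,0,0,0,0],[0,0,0,0,0,0,0],[0,0,0,0,0,0,0],[0,0,-0.5,0,0,0,0],[0,0,-1,0,0,0,0]]

```text
time_s: 8.45
tcp_pos: [0.5167, -0.2778, 0.0296]
tool_rot: [[-0.982, -0.191, -0.004], [-0.191, 0.982, 0.002], [0.003, 0.003, -1.0]]
wrist_force: [-0.4, -0.3, 0.1]
finger_gap: 0.502
gripper_force: 0.0
```

```bash
python3 - <<'E'
from h import *
plan((477,177,45,177,0)); held(np.array([502,-281]))
E
```

```text
t 8.45 p [ 516.7 -277.8   29.6] head -169.0 q6 -0.69 gap 0.5
[-0.1, 0.96, -0.03] 0.15
[-0.09, 0.96, -0.03] 0.15
[-0.08, 0.96, -0.03] 0.15
[-0.06, 0.96, -0.03] 0.15
[-0.05, 0.96, -0.03] 0.15
[-0.04, 0.96, -0.03] 0.15
[-0.03, 0.96, -0.03] 0.15
[-0.01, 0.96, -0.03] 0.15
[-0.0, 0.96, -0.03] 0.15
[0.01, 0.96, -0.03] 0.15
[0.02, 0.96, -0.03] 0.15
[0.04, 0.96, -0.03] 0.15
[0.05, 0.96, -0.03] 0.15
[0.06, 0.96, -0.03] 0.15
[0.07, 0.96, -0.03] 0.15
[0.08, 0.96, -0.03] 0.15
[0.1, 0.96, -0.03] 0.15
[0.11, 0.95, -0.03] 0.15
[0.12, 0.95, -0.03] 0.15
--
scene 187 [15.5  2.8] [ 25.6 112.8] 88.2 u -41.0 72.0 z [20.9 35.3]
side 199 [1.8 4.2] [ 32.6 135.6] 88.9 u -66.0 70.0 z [19.6 31.5]
```

Green lies in its lane. Yellow is next.

servo_tool:
  increments:
    - [[-0.1,0.95,-0.05,0,0,0.15,0.2],[-0.1,0.95,0,0,0,0.15,0.2],[-0.08,0.95,0,0,0,0.15,0.2],[-0.06,0.95,0,0,0,0.15,0.2],[-0.05,0.95,0,0,0,0.15,0.2]]

```text
time_s: 9.05
tcp_pos: [0.5083, -0.1591, 0.0319]
tool_rot: [[-0.992, -0.125, 0.0], [-0.125, 0.992, -0.0], [-0.0, -0.0, -1.0]]
wrist_force: [0.7, 0.7, -0.4]
finger_gap: 0.599
gripper_force: 0.0
```

servo_tool:
  increments:
    - [[-0.04,0.95,0,0,0,0.15,0.2],[-0.03,0.95,0,0,0,0.15,0.2],[-0.01,0.95,0,0,0,0.15,0.2],[0,0.95,0,0,0,0.15,0.2],[0.01,0.95,0,0,0,0.15,0.2]]

```text
time_s: 9.55
tcp_pos: [0.4982, -0.0407, 0.0319]
tool_rot: [[-0.998, -0.06, 0.001], [-0.06, 0.998, 0.0], [-0.001, -0.0, -1.0]]
wrist_force: [-0.2, 0.1, -0.1]
finger_gap: 0.599
gripper_force: 0.0
```

servo_tool:
  increments:
    - [[0.02,0.95,0,0,0,0.15,0.2],[0.04,0.95,0,0,0,0.15,0.2],[0.05,0.95,0,0,0,0.15,0.2],[0.06,0.95,0,0,0,0.15,0.2],[0.07,0.95,0,0,0,0.15,0.2]]

```text
time_s: 10.05
tcp_pos: [0.4881, 0.0779, 0.0319]
tool_rot: [[-1.0, 0.005, 0.001], [0.005, 1.0, 0.0], [-0.001, 0.0, -1.0]]
wrist_force: [0.9, 0.0, 0.0]
finger_gap: 0.597
gripper_force: 0.0
```

```bash
python3 - <<'E'
from h import *
plan((476,177,30,177,0))
E
```

```text
t 10.05 p [488.1  77.9  31.9] head 179.7 q6 0.16 gap 0.6
[0.13, 0.99, 0.02] 0.14
[0.14, 0.99, 0.02] 0.14
[0.15, 0.99, 0.02] 0.14
[0.16, 0.99, 0.02] 0.14
--
```

servo_tool:
  increments:
    - [[0.13,0.9,0,0,0,0.15,0.2],[0.14,0.9,0,0,0,0.15,0.2],[0.15,0.9,0,0,0,0.15,0.2],[0.1,0.8,0,0,0,0,0.2],[0,0,0,0,0,0,0.2]]

```text
time_s: 10.55
tcp_pos: [0.4775, 0.1668, 0.032]
tool_rot: [[-0.999, 0.04, 0.001], [0.04, 0.999, 0.001], [-0.001, 0.001, -1.0]]
wrist_force: [0.2, -0.0, -0.2]
finger_gap: 0.6
gripper_force: 0.0
```

```bash
cat >> h.py <<'E'
def near(X,Y,ex=80,ey=28):
    """handle under the wrist camera: rectangle of points 18..27 mm high"""
    w=world(snap('wrist'))*1000; w[np.isnan(w)]=-1e4
    m=(w[...,2]>18)&(w[...,2]<27)&(abs(w[...,0]-X)<ex)&(abs(w[...,1]-Y)<ey)
    r=cv2.minAreaRect(w[m][:,:2].astype(np.float32)); print(m.sum(),np.round(r[0],1),np.round(r[1],1),round(r[2],1),'x',w[m][:,0].min().round(),w[m][:,0].max().round())
E
python3 - <<'E'
from h import *
plan((476,177,-17,177,0)); near(461,178)
E
```

```text
t 10.55 p [477.5 166.8  32. ] head 177.7 q6 0.38 gap 0.6
[0.04, 0.2, 0.98] 0.07
[0.04, 0.2, 0.98] 0.07
--
5941 [485.4 177.3] [24.2 84.5] 85.5 x 443.0 528.0
```

servo_tool:
  increments:
    - [[0.1,0.45,0,0,0,0.2,0.2],[0,0,0.5,0,0,0.2,0.2],[0,0,0.6,0,0,0,0.2],[0,0,0.5,0,0,0,0.2],[0,0,0.35,0,0,0,0.2]]

```text
time_s: 11.1
tcp_pos: [0.4748, 0.1748, -0.0179]
tool_rot: [[-0.997, 0.08, -0.001], [0.08, 0.997, -0.001], [0.001, -0.001, -1.0]]
wrist_force: [0.1, -0.1, 0.9]
finger_gap: 0.602
gripper_force: 0.0
```

servo_tool:
  increments:
    - [[0,0,0,0,0,0,0.2]]

```text
time_s: 11.2
tcp_pos: [0.4741, 0.1748, -0.0182]
tool_rot: [[-0.997, 0.079, -0.002], [0.079, 0.997, -0.001], [0.002, -0.001, -1.0]]
wrist_force: [-0.1, -0.6, 0.4]
finger_gap: 0.602
gripper_force: 0.0
```

servo_tool:
  increments:
    - [[-0.04,0.12,-0.05,0,0,0,0.2],[0,0,0,0,0,0,-1],[0,0,0,0,0,0,-1],[0,0,0,0,0,0,-1],[0,0,0,0,0,0,-1]]

```text
time_s: 11.7
tcp_pos: [0.4774, 0.1793, -0.0149]
tool_rot: [[-0.997, 0.078, 0.002], [0.078, 0.997, 0.001], [-0.002, 0.001, -1.0]]
wrist_force: [-0.2, 0.1, 5.2]
finger_gap: 0.264
gripper_force: 59.6
```

servo_tool:
  increments:
    - [[0,0,0,0,0,0,-1],[0,0,-0.3,0,0,0,-1],[0,0,-0.5,0,0,0,-1],[0,0,-0.6,0,0,0,-1]]

```text
time_s: 12.1
tcp_pos: [0.4755, 0.1786, 0.0192]
tool_rot: [[-0.997, 0.078, -0.002], [0.078, 0.997, -0.001], [0.002, -0.001, -1.0]]
wrist_force: [-0.3, 0.5, -0.7]
finger_gap: 0.261
gripper_force: 58.9
```

```bash
python3 - <<'E'
from h import *
print(ctrl.read_state()['gripper_force'])
plan((506,-218.5,30,191,17))
E
```

```text
58.930649757385254
t 12.1 p [475.5 178.6  19.2] head 175.5 q6 0.44 gap 0.26
[-0.14, -0.93, -0.03] -0.18
[-0.13, -0.93, -0.03] -0.18
[-0.12, -0.93, -0.03] -0.18
[-0.1, -0.93, -0.03] -0.18
[-0.09, -0.93, -0.03] -0.18
[-0.07, -0.93, -0.03] -0.18
[-0.06, -0.94, -0.03] -0.18
[-0.04, -0.94, -0.03] -0.18
[-0.03, -0.94, -0.03] -0.18
[-0.01, -0.94, -0.03] -0.18
[0.0, -0.94, -0.03] -0.18
[0.02, -0.94, -0.03] -0.18
[0.03, -0.94, -0.03] -0.18
[0.05, -0.94, -0.03] -0.18
[0.06, -0.94, -0.03] -0.18
[0.08, -0.93, -0.03] -0.18
[0.09, -0.93, -0.03] -0.18
--
```

servo_tool:
  increments:
    - [[-0.14,-0.93,-0.2,0,0,-0.18,-1],[-0.13,-0.93,-0.2,0,0,-0.18,-1],[-0.12,-0.93,0,0,0,-0.18,-1],[-0.1,-0.93,0,0,0,-0.18,-1],[-0.09,-0.93,0,0,0,-0.18,-1]]

```text
time_s: 12.6
tcp_pos: [0.4851, 0.0612, 0.0294]
tool_rot: [[-1.0, -0.001, -0.0], [-0.001, 1.0, 0.0], [0.0, 0.0, -1.0]]
wrist_force: [-0.2, -0.0, -1.2]
finger_gap: 0.263
gripper_force: 59.0
```

servo_tool:
  increments:
    - [[-0.07,-0.93,0,0,0,-0.18,-1],[-0.06,-0.93,0,0,0,-0.18,-1],[-0.04,-0.93,0,0,0,-0.18,-1],[-0.03,-0.93,0,0,0,-0.18,-1],[-0.01,-0.93,0,0,0,-0.18,-1]]

```text
time_s: 13.1
tcp_pos: [0.494, -0.0548, 0.0293]
tool_rot: [[-0.997, -0.079, -0.0], [-0.079, 0.997, 0.0], [0.0, 0.0, -1.0]]
wrist_force: [0.9, 0.3, -0.3]
finger_gap: 0.265
gripper_force: 59.0
```

servo_tool:
  increments:
    - [[0,-0.93,0,0,0,-0.18,-1],[0.02,-0.93,0,0,0,-0.18,-1],[0.03,-0.93,0,0,0,-0.18,-1],[0.05,-0.93,0,0,0,-0.18,-1],[0.06,-0.93,0,0,0,-0.18,-1]]

```text
time_s: 13.6
tcp_pos: [0.5027, -0.1708, 0.0293]
tool_rot: [[-0.988, -0.157, -0.0], [-0.157, 0.988, 0.0], [0.0, 0.0, -1.0]]
wrist_force: [0.6, -0.7, -0.7]
finger_gap: 0.264
gripper_force: 59.0
```

servo_tool:
  increments:
    - [[0.08,-0.9,0,0,0,-0.18,-1],[0,-0.5,0,0,0,-0.18,-1],[0,0,0,0,0,0,-1]]

```text
time_s: 13.9
tcp_pos: [0.5072, -0.2063, 0.0293]
tool_rot: [[-0.983, -0.185, 0.001], [-0.185, 0.983, -0.001], [-0.001, -0.001, -1.0]]
wrist_force: [-0.2, -0.0, -1.6]
finger_gap: 0.26
gripper_force: 59.0
```

```bash
python3 - <<'E'
from h import *
plan((506,-218.5,-7,191,0))
E
```

```text
t 13.9 p [ 507.2 -206.3   29.3] head -169.3 q6 -0.57 gap 0.26
[0.07, -0.23, 0.73] -0.03
[0.07, -0.23, 0.73] -0.03
--
```

servo_tool:
  increments:
    - [[0.06,-0.4,0,0,0,-0.05,-1],[0.06,-0.08,0.4,0,0,0,-1],[0,0,0.4,0,0,0,-1],[0,0,0.35,0,0,0,-1],[0,0,0,0,0,0,-1]]

```text
time_s: 14.4
tcp_pos: [0.5042, -0.2159, -0.0017]
tool_rot: [[-0.981, -0.192, -0.004], [-0.192, 0.981, 0.002], [0.003, 0.002, -1.0]]
wrist_force: [-0.4, 0.1, -0.2]
finger_gap: 0.261
gripper_force: 59.0
```

```bash
python3 - <<'E'
from h import *
plan((506,-218.5,-7,191,0)); held(np.array([491,-221.5]))
E
```

```text
t 14.4 p [ 504.2 -215.9   -1.7] head -168.9 q6 -0.6 gap 0.26
[-0.05, -0.11, 0.21] 0.02
--
scene 92 [-6.  -0.1] [146.8  48.9] 0.2 u -79.0 67.0 z [20.  35.8]
side 207 [-2.5  6.8] [132.9  33.4] 2.9 u -69.0 64.0 z [20.3 35. ]
```

servo_tool:
  increments:
    - [[-0.08,-0.1,0,0,0,0,-1],[0,0,0.12,0,0,0,-1],[0,0,0.1,0,0,0,-1],[0,0,0,0,0,0,-1]]

```text
time_s: 14.9
tcp_pos: [0.5083, -0.2191, -0.0054]
tool_rot: [[-0.981, -0.192, -0.001], [-0.192, 0.981, 0.0], [0.0, 0.0, -1.0]]
wrist_force: [-0.1, 0.2, -1.1]
finger_gap: 0.264
gripper_force: 59.0
```

servo_tool:
  increments:
    - [[0,0,0,0,0,0,0],[0,0,0,0,0,0,0],[0,0,0,0,0,0,0],[0,0,-0.5,0,0,0,0],[0,0,-1,0,0,0,0]]

```text
time_s: 15.4
tcp_pos: [0.5068, -0.2185, 0.0318]
tool_rot: [[-0.981, -0.192, -0.004], [-0.192, 0.981, 0.002], [0.003, 0.002, -1.0]]
wrist_force: [-0.2, 0.8, -0.2]
finger_gap: 0.503
gripper_force: 0.0
```

```bash
python3 - <<'E'
from h import *
held(np.array([491,-221.5]))
plan((611,71,30,173,0))
E
```

```text
scene 182 [7.2 0.6] [ 37.6 131.1] 82.0 u -60.0 71.0 z [21.1 35. ]
side 212 [-0.5  2.6] [132.4  25.5] 1.3 u -67.0 66.0 z [19.4 31.9]
t 15.5 p [ 511.3 -220.5   36.1] head -168.9 q6 -0.6 gap 0.5
[-0.51, 0.89, 0.02] 0.3
[-0.49, 0.9, 0.02] 0.3
[-0.46, 0.92, 0.02] 0.3
[-0.44, 0.93, 0.02] 0.3
[-0.42, 0.94, 0.02] 0.3
[-0.39, 0.95, 0.02] 0.3
[-0.37, 0.96, 0.02] 0.3
[-0.34, 0.97, 0.02] 0.3
[-0.32, 0.98, 0.02] 0.3
[-0.29, 0.99, 0.02] 0.3
[-0.26, 0.99, 0.02] 0.3
[-0.24, 1.0, 0.02] 0.3
--
```

servo_tool:
  increments:
    - [[-0.5,0.89,0,0,0,0.3,0.2],[-0.48,0.9,0,0,0,0.3,0.2],[-0.46,0.92,0,0,0,0.3,0.2],[-0.44,0.93,0,0,0,0.3,0.2],[-0.42,0.94,0,0,0,0.3,0.2]]

```text
time_s: 16.0
tcp_pos: [0.5498, -0.0969, 0.0327]
tool_rot: [[-0.998, -0.061, 0.0], [-0.061, 0.998, -0.0], [-0.0, -0.0, -1.0]]
wrist_force: [-0.1, 0.5, -0.4]
finger_gap: 0.598
gripper_force: 0.0
```

servo_tool:
  increments:
    - [[-0.4,0.95,0,0,0,0.3,0.2],[-0.37,0.95,0,0,0,0.3,0.2],[-0.34,0.95,0,0,0,0.3,0.2],[-0.32,0.95,0,0,0,0.3,0.2],[-0.29,0.95,0,0,0,0.3,0.2]]

```text
time_s: 16.5
tcp_pos: [0.5916, 0.0225, 0.0326]
tool_rot: [[-0.998, 0.07, 0.0], [0.07, 0.998, -0.0], [-0.0, -0.0, -1.0]]
wrist_force: [0.9, 0.4, 0.7]
finger_gap: 0.598
gripper_force: 0.0
```

servo_tool:
  increments:
    - [[-0.26,0.95,0,0,0,0.3,0.2],[-0.2,0.8,0,0,0,0.3,0.2],[0,0,0,0,0,0,0.2]]

```text
time_s: 16.8
tcp_pos: [0.6076, 0.0666, 0.0326]
tool_rot: [[-0.993, 0.118, 0.002], [0.118, 0.993, 0.001], [-0.002, 0.001, -1.0]]
wrist_force: [-0.8, -0.0, 0.1]
finger_gap: 0.604
gripper_force: 0.0
```

```bash
python3 - <<'E'
from h import *
plan((609,72,30,173,0)); near(623,70)
E
```

```text
t 16.8 p [607.6  66.6  32.6] head 173.2 q6 0.23 gap 0.6
[-0.03, 0.22, 0.11] 0.04
--
6544 [600.4  72.3] [24.1 86.1] 84.0 x 557.0 644.0
```

servo_tool:
  increments:
    - [[-0.05,0.22,0.2,0,0,-0.15,0.2],[0,0,0.5,0,0,0,0.2],[0,0,0.5,0,0,0,0.2],[0,0,0.5,0,0,0,0.2],[0,0,0.25,0,0,0,0.2]]

```text
time_s: 17.35
tcp_pos: [0.6064, 0.0688, -0.0187]
tool_rot: [[-0.994, 0.109, -0.003], [0.109, 0.994, -0.0], [0.003, -0.001, -1.0]]
wrist_force: [-1.2, -0.4, 0.4]
finger_gap: 0.6
gripper_force: 0.0
```

servo_tool:
  increments:
    - [[0,0,0,0,0,0,0.2]]

```text
time_s: 17.45
tcp_pos: [0.6066, 0.069, -0.0182]
tool_rot: [[-0.994, 0.108, -0.003], [0.108, 0.994, -0.0], [0.003, -0.001, -1.0]]
wrist_force: [-1.2, -0.1, 0.3]
finger_gap: 0.603
gripper_force: 0.0
```

servo_tool:
  increments:
    - [[-0.06,0.1,-0.05,0,0,0,0.2],[0,0,0,0,0,0,-1],[0,0,0,0,0,0,-1],[0,0,0,0,0,0,-1],[0,0,0,0,0,0,-1]]

```text
time_s: 17.95
tcp_pos: [0.611, 0.072, -0.0141]
tool_rot: [[-0.994, 0.108, 0.002], [0.108, 0.994, 0.0], [-0.002, 0.001, -1.0]]
wrist_force: [0.4, 0.7, 5.2]
finger_gap: 0.258
gripper_force: 60.9
```

servo_tool:
  increments:
    - [[0,0,0,0,0,0,-1],[0,0,-0.3,0,0,0,-1],[0,0,-0.5,0,0,0,-1],[0,0,-0.6,0,0,0,-1]]

```text
time_s: 18.35
tcp_pos: [0.6091, 0.0717, 0.0201]
tool_rot: [[-0.994, 0.108, -0.002], [0.108, 0.994, -0.0], [0.002, -0.0, -1.0]]
wrist_force: [-0.3, 0.3, 0.4]
finger_gap: 0.261
gripper_force: 60.2
```

```bash
python3 - <<'E'
from h import *
plan((498.5,-343,30,191,18))
E
```

```text
t 18.35 p [609.1  71.7  20.1] head 173.8 q6 0.23 gap 0.26
[0.14, -0.94, -0.02] -0.19
[0.16, -0.94, -0.02] -0.19
[0.18, -0.94, -0.02] -0.19
[0.19, -0.93, -0.02] -0.19
[0.21, -0.93, -0.02] -0.19
[0.22, -0.93, -0.02] -0.19
[0.24, -0.92, -0.02] -0.19
[0.25, -0.92, -0.02] -0.19
[0.27, -0.91, -0.02] -0.19
[0.28, -0.91, -0.02] -0.19
[0.3, -0.91, -0.02] -0.19
[0.31, -0.9, -0.02] -0.19
[0.33, -0.9, -0.02] -0.19
[0.34, -0.89, -0.02] -0.19
[0.36, -0.88, -0.02] -0.19
[0.37, -0.88, -0.02] -0.19
[0.39, -0.87, -0.02] -0.19
[0.4, -0.86, -0.02] -0.19
--
```

servo_tool:
  increments:
    - [[0.14,-0.93,-0.3,0,0,-0.19,-1],[0.16,-0.93,-0.3,0,0,-0.19,-1],[0.18,-0.93,-0.3,0,0,-0.19,-1],[0.19,-0.93,0,0,0,-0.19,-1],[0.21,-0.93,0,0,0,-0.19,-1]]

```text
time_s: 18.85
tcp_pos: [0.5794, -0.0434, 0.0435]
tool_rot: [[-1.0, 0.024, 0.001], [0.024, 1.0, -0.0], [-0.001, -0.0, -1.0]]
wrist_force: [-0.6, -1.5, 0.0]
finger_gap: 0.263
gripper_force: 60.2
```

servo_tool:
  increments:
    - [[0.22,-0.93,0,0,0,-0.19,-1],[0.24,-0.92,0,0,0,-0.19,-1],[0.25,-0.92,0,0,0,-0.19,-1],[0.27,-0.91,0,0,0,-0.19,-1],[0.28,-0.91,0,0,0,-0.19,-1]]

```text
time_s: 19.35
tcp_pos: [0.5483, -0.1585, 0.0431]
tool_rot: [[-0.998, -0.058, 0.0], [-0.058, 0.998, -0.0], [-0.0, -0.0, -1.0]]
wrist_force: [0.7, 0.9, -0.5]
finger_gap: 0.26
gripper_force: 60.2
```

servo_tool:
  increments:
    - [[0.3,-0.91,0,0,0,-0.19,-1],[0.31,-0.9,0,0,0,-0.19,-1],[0.33,-0.9,0,0,0,-0.19,-1],[0.34,-0.89,0,0,0,-0.19,-1],[0.36,-0.88,0,0,0,-0.19,-1]]

```text
time_s: 19.85
tcp_pos: [0.5177, -0.2738, 0.0431]
tool_rot: [[-0.99, -0.141, 0.0], [-0.141, 0.99, -0.0], [-0.0, -0.0, -1.0]]
wrist_force: [0.6, -1.2, -0.1]
finger_gap: 0.258
gripper_force: 60.2
```

servo_tool:
  increments:
    - [[0.37,-0.88,0,0,0,-0.19,-1],[0.39,-0.87,0,0,0,-0.19,-1],[0.2,-0.4,0,0,0,-0.19,-1],[0,0,0,0,0,0,-1]]

```text
time_s: 20.25
tcp_pos: [0.5021, -0.3313, 0.043]
tool_rot: [[-0.982, -0.187, 0.0], [-0.187, 0.982, -0.001], [-0.0, -0.001, -1.0]]
wrist_force: [-0.6, 0.5, -0.8]
finger_gap: 0.262
gripper_force: 60.2
```

```bash
python3 - <<'E'
from h import *
plan((499,-343,-6,191,0))
s=snap('wrist'); cv2.imwrite('pics/w4.png',s['img'][:,:,::-1])
E
```

```text
t 20.25 p [ 502.1 -331.3   43. ] head -169.2 q6 -0.77 gap 0.26
[0.11, -0.22, 0.98] -0.02
[0.11, -0.22, 0.98] -0.02
--
```

View pics/w4.png

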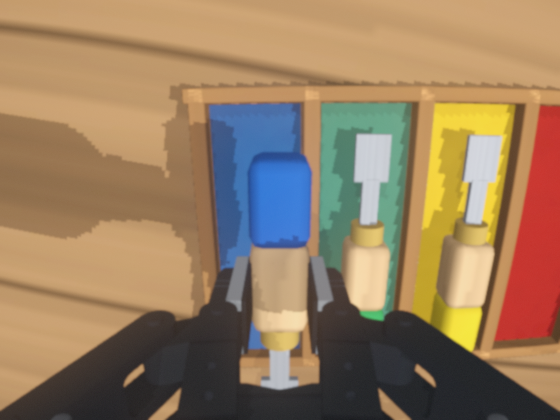

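Green (370,230) and yellow (467,230) lie centred in their lanes, and blue is held parallel over its lane. It needs about 11 mm to the left before I lower it.

servo_tool:
  increments:
    - [[0.1,-0.4,0.2,0,0,0,-1],[0.05,-0.08,0.4,0,0,0,-1],[0,0,0.4,0,0,0,-1],[0,0,0.4,0,0,0,-1],[0,0,0.2,0,0,0,-1]]

```text
time_s: 20.8
tcp_pos: [0.5001, -0.341, 0.0004]
tool_rot: [[-0.982, -0.19, -0.002], [-0.19, 0.982, 0.002], [0.002, 0.002, -1.0]]
wrist_force: [-0.6, -0.2, -1.0]
finger_gap: 0.261
gripper_force: 60.2
```

servo_tool:
  increments:
    - [[0,0,0.1,0,0,0,-1],[0,0,0,0,0,0,-1]]

```text
time_s: 21.0
tcp_pos: [0.5009, -0.3417, -0.0007]
tool_rot: [[-0.982, -0.189, -0.001], [-0.189, 0.982, 0.001], [0.001, 0.001, -1.0]]
wrist_force: [-0.5, 0.3, -0.1]
finger_gap: 0.26
gripper_force: 60.2
```

```bash
python3 - <<'E'
from h import *
plan((499,-343,-6,191,0)); held(np.array([513.5,-340]))
E
```

```text
t 21.0 p [ 500.9 -341.7   -0.7] head -169.1 q6 -0.79 gap 0.26
[0.08, -0.04, 0.21] -0.02
--
scene 142 [11.3 -0.7] [ 39.  119.4] 80.7 u -46.0 69.0 z [24.1 35.9]
side 191 [-0.5  5.6] [134.1  40.4] 3.3 u -67.0 67.0 z [19.9 35.4]
```

servo_tool:
  increments:
    - [[0.03,-0.03,0.1,0,0,0,-1],[0,0,0.1,0,0,0,-1],[0,0,0,0,0,0,-1]]

```text
time_s: 21.4
tcp_pos: [0.5003, -0.3429, -0.0054]
tool_rot: [[-0.982, -0.189, -0.0], [-0.189, 0.982, 0.0], [0.0, 0.0, -1.0]]
wrist_force: [0.1, 0.3, -0.1]
finger_gap: 0.263
gripper_force: 60.2
```

servo_tool:
  increments:
    - [[0,0,0,0,0,0,0],[0,0,0,0,0,0,0],[0,0,0,0,0,0,0],[0,0,-0.5,0,0,0,0],[0,0,-1,0,0,0,0]]

```text
time_s: 21.9
tcp_pos: [0.4989, -0.3419, 0.0315]
tool_rot: [[-0.982, -0.189, -0.004], [-0.189, 0.982, 0.002], [0.003, 0.003, -1.0]]
wrist_force: [-0.1, 0.5, -0.0]
finger_gap: 0.499
gripper_force: 0.0
```

```bash
python3 - <<'E'
from h import *
held(np.array([513.5,-340]))
plan((606,282,40,179,0))
E
```

```text
scene 205 [-4.3  2.5] [148.5  34.4] 5.9 u -76.0 70.0 z [20.3 33.9]
side 176 [-1.9  2.4] [ 29.5 134. ] 89.6 u -69.0 65.0 z [19.6 32.2]
t 22.0 p [ 503.1 -344.8   36.3] head -169.1 q6 -0.79 gap 0.5
[-0.34, 0.92, -0.01] 0.09
[-0.33, 0.92, -0.01] 0.09
[-0.32, 0.92, -0.01] 0.09
[-0.32, 0.92, -0.01] 0.09
[-0.31, 0.93, -0.01] 0.09
[-0.3, 0.93, -0.01] 0.09
[-0.29, 0.93, -0.01] 0.09
[-0.29, 0.93, -0.01] 0.09
[-0.28, 0.94, -0.01] 0.09
[-0.27, 0.94, -0.01] 0.09
[-0.26, 0.94, -0.01] 0.09
[-0.26, 0.94, -0.01] 0.09
[-0.25, 0.95, -0.01] 0.09
[-0.24, 0.95, -0.01] 0.09
[-0.23, 0.95, -0.01] 0.09
[-0.23, 0.95, -0.01] 0.09
[-0.22, 0.95, -0.01] 0.09
[-0.21, 0.95, -0.01] 0.09
[-0.2, 0.96, -0.01] 0.09
[-0.2, 0.96, -0.01] 0.09
[-0.19, 0.96, -0.01] 0.09
[-0.18, 0.96, -0.01] 0.09
[-0.17, 0.96, -0.01] 0.09
[-0.16, 0.96, -0.01] 0.09
[-0.16, 0.96, -0.01] 0.09
[-0.15, 0.97, -0.01] 0.09
--
```

servo_tool:
  increments:
    - [[-0.34,0.92,0,0,0,0.09,0.2],[-0.33,0.92,0,0,0,0.09,0.2],[-0.32,0.92,0,0,0,0.09,0.2],[-0.32,0.92,0,0,0,0.09,0.2],[-0.31,0.93,0,0,0,0.09,0.2]]

```text
time_s: 22.5
tcp_pos: [0.5205, -0.2216, 0.0325]
tool_rot: [[-0.989, -0.15, 0.0], [-0.15, 0.989, -0.0], [-0.0, -0.0, -1.0]]
wrist_force: [0.1, 0.1, -0.5]
finger_gap: 0.602
gripper_force: 0.0
```

servo_tool:
  increments:
    - [[-0.3,0.93,0,0,0,0.09,0.2],[-0.29,0.93,0,0,0,0.09,0.2],[-0.29,0.93,0,0,0,0.09,0.2],[-0.28,0.94,0,0,0,0.09,0.2],[-0.27,0.94,0,0,0,0.09,0.2]]

```text
time_s: 23.0
tcp_pos: [0.5402, -0.101, 0.0325]
tool_rot: [[-0.994, -0.111, 0.0], [-0.111, 0.994, -0.0], [-0.0, -0.0, -1.0]]
wrist_force: [-0.4, 0.4, -0.5]
finger_gap: 0.596
gripper_force: 0.0
```

servo_tool:
  increments:
    - [[-0.26,0.94,0,0,0,0.09,0.2],[-0.26,0.94,0,0,0,0.09,0.2],[-0.25,0.95,0,0,0,0.09,0.2],[-0.24,0.95,0,0,0,0.09,0.2],[-0.23,0.95,0,0,0,0.09,0.2]]

```text
time_s: 23.5
tcp_pos: [0.5598, 0.0198, 0.0326]
tool_rot: [[-0.997, -0.072, 0.0], [-0.072, 0.997, -0.0], [-0.0, -0.0, -1.0]]
wrist_force: [0.9, -0.8, -0.2]
finger_gap: 0.599
gripper_force: 0.0
```

servo_tool:
  increments:
    - [[-0.23,0.95,0,0,0,0.09,0.2],[-0.22,0.95,0,0,0,0.09,0.2],[-0.21,0.95,0,0,0,0.09,0.2],[-0.2,0.96,0,0,0,0.09,0.2],[-0.2,0.96,0,0,0,0.09,0.2]]

```text
time_s: 24.0
tcp_pos: [0.5794, 0.1404, 0.0325]
tool_rot: [[-0.999, -0.033, 0.0], [-0.033, 0.999, 0.0], [-0.0, 0.0, -1.0]]
wrist_force: [-0.3, 0.5, 1.0]
finger_gap: 0.599
gripper_force: 0.0
```

servo_tool:
  increments:
    - [[-0.19,0.96,0,0,0,0.09,0.2],[-0.18,0.96,0,0,0,0.09,0.2],[-0.17,0.96,0,0,0,0.09,0.2],[-0.16,0.96,0,0,0,0.09,0.2],[0,0,0,0,0,0,0.2]]

```text
time_s: 24.5
tcp_pos: [0.5956, 0.2389, 0.0326]
tool_rot: [[-1.0, -0.005, 0.002], [-0.005, 1.0, 0.002], [-0.002, 0.002, -1.0]]
wrist_force: [0.4, 0.5, 1.3]
finger_gap: 0.6
gripper_force: 0.0
```

```bash
python3 - <<'E'
from h import *
plan((606,282,30,179,0)); near(621,281,80,35)
E
```

```text
t 24.5 p [595.6 238.9  32.6] head -179.7 q6 0.38 gap 0.6
[-0.21, 0.86, 0.05] 0.13
[-0.2, 0.86, 0.05] 0.13
--
4842 [595.6 280.8] [24.8 85.2] 88.8 x 553.0 638.0
```

servo_tool:
  increments:
    - [[-0.2,0.8,0,0,0,0.15,0.2],[-0.2,0.8,0,0,0,0.15,0.2],[0,0,0.3,0,0,0,0.2],[0,0,0.4,0,0,0,0.2],[0,0,0.2,0,0,0,0.2]]

```text
time_s: 25.05
tcp_pos: [0.6034, 0.2736, 0.0081]
tool_rot: [[-1.0, 0.025, -0.003], [0.025, 1.0, -0.002], [0.003, -0.002, -1.0]]
wrist_force: [-0.2, -0.3, -0.3]
finger_gap: 0.601
gripper_force: 0.0
```

servo_tool:
  increments:
    - [[0,0,0,0,0,0,0.2]]

```text
time_s: 25.15
tcp_pos: [0.6032, 0.2737, 0.0081]
tool_rot: [[-1.0, 0.025, -0.004], [0.025, 1.0, -0.002], [0.003, -0.002, -1.0]]
wrist_force: [-0.0, 0.4, 0.3]
finger_gap: 0.603
gripper_force: 0.0
```

servo_tool:
  increments:
    - [[-0.06,0.28,0.1,0,0,0,0.2],[0,0,0.4,0,0,0,0.2],[0,0,0.3,0,0,0,0.2],[0,0,0.15,0,0,0,0.2],[0,0,0,0,0,0,0.2]]

```text
time_s: 25.65
tcp_pos: [0.6057, 0.2821, -0.0151]
tool_rot: [[-1.0, 0.024, -0.002], [0.024, 1.0, -0.001], [0.002, -0.001, -1.0]]
wrist_force: [0.7, -0.2, -0.3]
finger_gap: 0.599
gripper_force: 0.0
```

servo_tool:
  increments:
    - [[0,0,0,0,0,0,-1],[0,0,0,0,0,0,-1],[0,0,0,0,0,0,-1],[0,0,0,0,0,0,-1],[0,0,0,0,0,0,-1]]

```text
time_s: 26.15
tcp_pos: [0.6071, 0.2828, -0.0133]
tool_rot: [[-1.0, 0.025, 0.001], [0.025, 1.0, 0.0], [-0.001, 0.001, -1.0]]
wrist_force: [-1.3, 0.1, 2.1]
finger_gap: 0.266
gripper_force: 61.1
```

servo_tool:
  increments:
    - [[0,0,-0.3,0,0,0,-1],[0,0,-0.6,0,0,0,-1],[0,0,-0.6,0,0,0,-1],[0,0,-0.6,0,0,0,-1]]

```text
time_s: 26.55
tcp_pos: [0.6063, 0.2824, 0.0392]
tool_rot: [[-1.0, 0.024, -0.001], [0.024, 1.0, -0.0], [0.001, -0.0, -1.0]]
wrist_force: [0.7, 0.3, -0.8]
finger_gap: 0.263
gripper_force: 60.7
```

```bash
python3 - <<'E'
from h import *
plan((465,-167,40,191,20))
E
```

```text
t 26.55 p [606.3 282.4  39.2] head 178.6 q6 0.46 gap 0.26
[0.26, -0.91, -0.0] -0.12
[0.27, -0.9, -0.0] -0.12
[0.28, -0.9, -0.0] -0.12
[0.29, -0.9, -0.0] -0.12
[0.3, -0.89, -0.0] -0.12
[0.31, -0.89, -0.0] -0.12
[0.32, -0.89, -0.0] -0.12
[0.33, -0.88, -0.0] -0.12
[0.34, -0.88, -0.0] -0.12
[0.35, -0.88, -0.0] -0.12
[0.36, -0.87, -0.0] -0.12
[0.37, -0.87, -0.0] -0.12
[0.38, -0.86, -0.0] -0.12
[0.38, -0.86, -0.0] -0.12
[0.39, -0.86, -0.0] -0.12
[0.4, -0.85, -0.0] -0.12
[0.41, -0.85, -0.0] -0.12
[0.42, -0.84, -0.0] -0.12
[0.43, -0.84, -0.0] -0.12
[0.44, -0.83, -0.0] -0.12
--
```

servo_tool:
  increments:
    - [[0.26,-0.9,0,0,0,-0.12,-1],[0.27,-0.9,0,0,0,-0.12,-1],[0.28,-0.9,0,0,0,-0.12,-1],[0.29,-0.9,0,0,0,-0.12,-1],[0.3,-0.89,0,0,0,-0.12,-1]]

```text
time_s: 27.05
tcp_pos: [0.5707, 0.1696, 0.0388]
tool_rot: [[-1.0, -0.029, -0.0], [-0.029, 1.0, -0.0], [0.0, -0.0, -1.0]]
wrist_force: [0.3, -0.2, -1.1]
finger_gap: 0.262
gripper_force: 60.7
```

servo_tool:
  increments:
    - [[0.31,-0.89,0,0,0,-0.12,-1],[0.32,-0.89,0,0,0,-0.12,-1],[0.33,-0.88,0,0,0,-0.12,-1],[0.34,-0.88,0,0,0,-0.12,-1],[0.35,-0.88,0,0,0,-0.12,-1]]

```text
time_s: 27.55
tcp_pos: [0.5349, 0.0572, 0.0389]
tool_rot: [[-0.997, -0.081, -0.0], [-0.081, 0.997, -0.0], [0.0, -0.0, -1.0]]
wrist_force: [0.8, -0.5, 0.0]
finger_gap: 0.257
gripper_force: 60.7
```

servo_tool:
  increments:
    - [[0.36,-0.87,0,0,0,-0.12,-1],[0.37,-0.87,0,0,0,-0.12,-1],[0.38,-0.86,0,0,0,-0.12,-1],[0.38,-0.86,0,0,0,-0.12,-1],[0.39,-0.86,0,0,0,-0.12,-1]]

```text
time_s: 28.05
tcp_pos: [0.4991, -0.055, 0.0389]
tool_rot: [[-0.991, -0.133, 0.0], [-0.133, 0.991, -0.0], [-0.0, -0.0, -1.0]]
wrist_force: [0.3, -1.3, 0.1]
finger_gap: 0.259
gripper_force: 60.7
```

servo_tool:
  increments:
    - [[0.4,-0.85,0,0,0,-0.12,-1],[0.41,-0.85,0,0,0,-0.12,-1],[0.42,-0.84,0,0,0,-0.12,-1],[0.3,-0.6,0,0,0,-0.12,-1],[0,0,0,0,0,-0.12,-1]]

```text
time_s: 28.55
tcp_pos: [0.4726, -0.139, 0.0389]
tool_rot: [[-0.983, -0.182, -0.0], [-0.182, 0.983, -0.001], [0.0, -0.0, -1.0]]
wrist_force: [-0.0, 0.4, 0.3]
finger_gap: 0.26
gripper_force: 60.7
```

```bash
python3 - <<'E'
from h import *
plan((465,-166.5,-5,191,0))
E
```

```text
t 28.55 p [ 472.6 -139.    38.9] head -169.5 q6 -0.47 gap 0.26
[0.25, -0.51, 0.88] -0.05
[0.25, -0.51, 0.88] -0.05
--
```

servo_tool:
  increments:
    - [[0.25,-0.6,0,0,0,-0.1,-1],[0.2,-0.45,0.2,0,0,0,-1],[0,0,0.5,0,0,0,-1],[0,0,0.5,0,0,0,-1],[0,0,0.3,0,0,0,-1]]

```text
time_s: 29.05
tcp_pos: [0.4665, -0.1649, 0.0001]
tool_rot: [[-0.981, -0.193, -0.001], [-0.193, 0.981, 0.001], [0.001, 0.001, -1.0]]
wrist_force: [0.5, 0.1, -0.3]
finger_gap: 0.264
gripper_force: 60.7
```

servo_tool:
  increments:
    - [[0,0,0,0,0,0,-1]]

```text
time_s: 29.15
tcp_pos: [0.466, -0.1647, -0.0]
tool_rot: [[-0.981, -0.193, -0.002], [-0.193, 0.981, 0.001], [0.002, 0.001, -1.0]]
wrist_force: [0.3, -0.1, -0.7]
finger_gap: 0.262
gripper_force: 60.7
```

```bash
python3 - <<'E'
from h import *
plan((465,-166.5,-5,191,0)); held(np.array([479.5,-163.6]))
E
```

```text
t 29.15 p [ 466.  -164.7   -0. ] head -168.9 q6 -0.53 gap 0.26
[0.05, -0.06, 0.2] 0.02
--
scene 115 [12.  -2.9] [ 39.3 112.8] 82.7 u -46.0 69.0 z [23.7 35.3]
side 224 [-0.3  6. ] [ 33.9 133.7] 88.0 u -67.0 67.0 z [19.9 35.4]
```

servo_tool:
  increments:
    - [[0,-0.05,0.1,0,0,0,-1],[0,0,0.1,0,0,0,-1],[0,0,0,0,0,0,-1]]

```text
time_s: 29.55
tcp_pos: [0.4674, -0.1665, -0.0039]
tool_rot: [[-0.981, -0.193, 0.0], [-0.193, 0.981, 0.0], [-0.0, -0.0, -1.0]]
wrist_force: [-0.1, 0.7, -0.4]
finger_gap: 0.259
gripper_force: 60.7
```

servo_tool:
  increments:
    - [[0,0,0,0,0,0,0],[0,0,0,0,0,0,0],[0,0,0,0,0,0,0],[0,0,-0.5,0,0,0,0],[0,0,-1,0,0,0,0]]

```text
time_s: 30.05
tcp_pos: [0.4654, -0.1659, 0.0325]
tool_rot: [[-0.981, -0.193, -0.004], [-0.193, 0.981, 0.001], [0.004, 0.002, -1.0]]
wrist_force: [0.2, -1.2, 0.1]
finger_gap: 0.5
gripper_force: 0.0
```

servo_tool:
  increments:
    - [[0,0,-1,0,0,0,0],[0,0,-1,0,0,0,0],[0,0,-1,0,0,0,0],[0,0,-0.5,0,0,0,0],[0,0,0,0,0,0,0]]

```text
time_s: 30.55
tcp_pos: [0.4691, -0.1672, 0.1232]
tool_rot: [[-0.981, -0.192, 0.004], [-0.192, 0.981, -0.002], [-0.004, -0.002, -1.0]]
wrist_force: [-0.9, -1.1, -0.2]
finger_gap: 0.501
gripper_force: 0.0
```

```bash
python3 - <<'E'
from h import *
for o in ((479.5,-163.6),(491,-221.5),(502,-281),(513.5,-340)): held(np.array(o))
s=snap('scene'); cv2.imwrite('pics/sc9.png',cv2.resize(s['img'][140:300,110:380],None,fx=2.9,fy=2.9)[:,:,::-1])
s=snap('side'); w=world(s)
for i,st,P,h,k in objs(s['img'],w):
    if abs(P[:,1].mean()-.2)<.08: r=cv2.minAreaRect(P[:,:2].astype(np.float32)*1000); print(np.round(r[0]),np.round(r[1]))
print(ctrl.read_state()['gripper_force'],ctrl.read_state()['finger_gap'])
E
```

```text
scene 225 [2.5 0.2] [133.6  24.7] 0.4 u -64.0 69.0 z [20.2 34.9]
side 237 [0.2 3.3] [ 25.5 135.3] 89.3 u -67.0 68.0 z [19.6 31.8]
scene 212 [-4.5 -6.5] [ 42.6 151. ] 86.7 u -79.0 71.0 z [20.8 34.7]
side 212 [-0.7  3.6] [ 26.9 129.6] 88.6 u -66.0 64.0 z [19.6 31.7]
scene 235 [ 2.1 -4.9] [137.9  39.9] 0.1 u -67.0 71.0 z [20.4 35.1]
side 198 [1.6 3.2] [134.7  26.3] 0.8 u -66.0 69.0 z [19.7 31.9]
scene 236 [-4.  -0.6] [146.9  38.1] 4.2 u -79.0 70.0 z [20.3 34.4]
side 178 [-1.8  4. ] [ 28.2 133.7] 89.8 u -69.0 65.0 z [19.5 31.9]
[797. 177.] [169. 105.]
[628. 154.] [ 25. 139.]
[460. 257.] [133.  29.]
[248. 233.] [ 25. 135.]
0.0 0.49995036747829247
```

View pics/sc9.png

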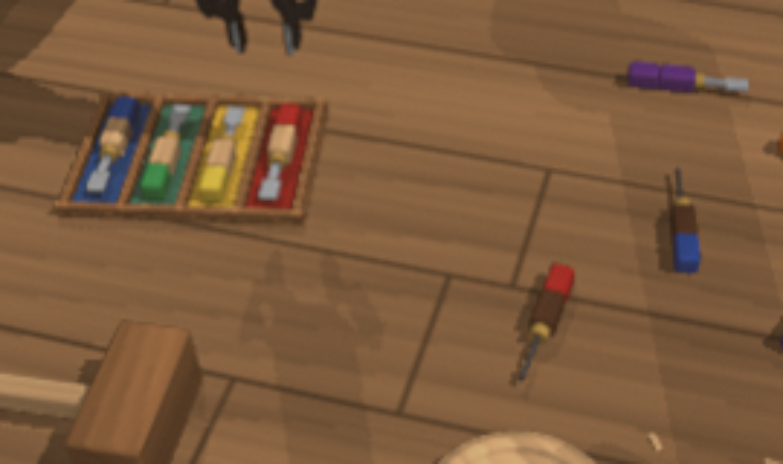

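All four gouges lie flat in the lanes of their colour (blue 115,145; green 165,150; yellow 222,150; red 280,150 in the crop). Both awls are where they started, and the gripper is clear.

```bash
python3 -c "
from station import ctrl
print(ctrl.finish_job())"
```

```text
the job is handed in; nothing more can be done
None
```

The job is handed in: by my last camera check all four gouges lay flat in the lanes of their colour, within about 7 mm of centre, and both awls were where they started; no verdict was returned.

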